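# Drape the hand rest over the bar and run it up to the disc collar

### The job

Bring the hand rest into use: push it off its parking ledge, open side first, so that it tips over the steel bar and hangs astride it, legs down; do not lift it off the stand or let it fall. Then push it along the bar until it butts against the large disc collar (not the small plain one at the other end). Leave the bottle, the wire reel and the relay where they stand.

Things in the scene. Friction and masses are not known exactly. Their poses are not given: they have to be found in the camera images.
- bar_mid (a point): Middle of the axis of the bar of a grey stand fixed to the bench, 125 mm above the bench. The bar is a bare level steel rod 20 mm thick along this frame's y, 366 mm clear between two posts (36 x 14 mm, 143 mm high). Frame x points level from the parking ledge to the bar (away from the robot), z up.
- ledge_edge (a point): Middle of the parking ledge's edge that faces the bar; same axes as bar_mid. The ledge is a level aluminium plate on the robot's side of the bar, its top 100 mm above the bench, reaching from here 120 mm back (to x -120 mm) and y -180 to +180 mm, with low cheeks (7 mm) at its two ends only; 45 mm from edge to bar axis. Below is a base plate 10 mm thick.
- rest: Loose U-section hand rest, about 0.3 kg, 100 mm wide along its y: rubber crown and two aluminium legs (5 mm thick, 90 mm long, 36 mm clear between them). Origin: middle of the crown's inner face, between the legs. Own x points from crown along the legs. Parked on one leg, x is level towards the bar, origin 23 mm above the ledge; hung, x points down, origin 10 mm above the bar's axis.
- crown_out (a point): Middle of the rest's outer crown face, which faces the robot while parked and is the top when hung; the crown is black rubber, 16 mm thick, 46 mm across the legs, 100 mm along the bar. The rest's centre of mass is about 50 mm from here, between the legs.
- disc_collar: Large dark steel disc fixed on the bar near one end (either end), 60 mm diameter, 10 mm thick along the bar; origin at its centre on the bar's axis, its y along the bar. The stop that the rest must butt against.
- plain_collar: Small dark steel collar fixed on the bar near the other end, 30 mm diameter, 16 mm long; origin at its centre on the bar's axis. Not the stop.
- flux_bottle: Bystander: white bottle with red nozzle, 37 mm diameter, 96 mm high, standing behind the stand; origin at the centre of its underside.
- solder_reel: Bystander: blue wire reel, 60 mm diameter, 36 mm high, behind the stand; origin at the centre of its underside.
- relay_0: Bystander: black relay, 22 x 28 x 38 mm high, behind the stand; origin at the centre of its underside.
Not all that is in view belongs to the job. Leave any red look-alike of the rest alone.

How it is judged:
By the outcome, as a careful person would: the job done as asked, in the order asked, and still so for the second after the job is handed in, with the robot touching nothing.
It also fails if it takes over 48 s, if anything falls off the work surface, if the arm or the gripper's body presses on something with over 40 N, if the wrist force passes 120 N, or if a joint passes its speed limit or range.

### The arm

A 6-joint arm with a two-finger parallel gripper is mounted at the origin on a cart in front of the work surface, level with it; the furniture and walls round the work are solid. World frame = base frame: x ahead of the robot, y to its left, z up, the work surface at z = 0. Lengths are in m, angles in rad, forces in N, time in s.
With the tool pointing down it reaches from about 0.3 to 0.75 m from the base axis. Payload 8.5 kg.
Tool frame: the origin (TCP) lies on the centre line of the jaws, within the pads' length; the fingertips stand 19 mm ahead of it and the grasp point (between the pads) is the TCP; z points along the fingers, y is the line along which they close (so a half turn about z gives the same grasp; the last joint's range is limited). The gripper opens to 88 mm and grips with 3 to 60 N. Pads are 18 mm wide; open, the fingers measure 123 mm over their backs; the gripper's body (75 mm by 187 mm) begins 45 mm behind the grasp point.
Start: joints at [-1.429, 0.381, 1.297, -0, 1.464, -0.215], TCP at [0.192, -0.515, 0.258] pointing down, gripper open.
Joint ranges: [-3.11, 3.11], [-0.89, 2.33], [0.22, 2.48], [-1.42, 4.56], [0.17, 2.85], [-2.88, 2.88]. Speed limits (rad/s): [2.39, 2.39, 3.14, 3.14, 3.14, 3.14].

### API

Orientations are given as a rotation vector (axis times angle).
In Python, from cell import ctrl gives the robot as it stands.
- The arm moves only by the tool apply_moves, never from a script. Its argument "rows" is a list that holds one entry, the list of rows, each a list of 7 numbers: the shift along the tool's x, y, z in cm, then the turn, a rotation vector about the tool's x, y, z in degrees, then the opening, from -1 (shut) to 1 (fully open). In form: [[[tx, ty, tz, wx, wy, wz, jaw], ...]]. A call has 1 to 8 rows; each row is the pose to reach, as a shift and turn from the pose commanded when the call began, along the tool's axes at that moment; what a row does not reach only later rows make up. A row lasts 1/8 s, in which the tool goes at most 62.5 mm and 10.7 degrees, less where a joint would pass 70% of its speed; a pose out of reach is approached as far as the arm can. A call with a gripper value outside its range is refused whole. The fingers move at their own pace and stop on an object; "squeeze" is the grip in N (left out, the last holds). Time passes only in rows, so rows that repeat a pose let the fingers close. It gives the time, the measured TCP pose, the force, the opening and the grip force at its end, in the units of the state.
- ctrl.read_state(): the state, without advancing time (a new reading comes with each control period).
- ctrl.capture(name): name is "side" or "top"; returns a dict with "pixels" (384x512x3 uint8, red, green, blue), "intrinsics" (3x3 intrinsics, pixels), "rvec" (rotation vector, rad) and "tvec" (3), from world to camera coordinates, as OpenCV has them. Camera axes: x right, y down, z forward; pixel columns grow to the right and rows downward; lengths in m; the calibration is good to about 2 mm. A picture is of the moment at which its call begins. There is no depth.
- ctrl.hand_in(): hands the job in; it is judged then, once.
The state is a dict: "t": time; "joint_positions": joint angles; "joint_velocities": joint speeds; "tau": joint torques, N m; "tcp_pos": TCP position; "orientation": TCP orientation; "ft_force": force on the tool from outside, world axes, zero at the start; "ft_torque": the same for the moment, N m; "gripper_width": opening from 0.0 (shut) to 1.0 (fully open); "grasp_force": force on a finger pad.
Only numpy, scipy, OpenCV 4.12 (cv2) and the standard library are available. Lean on these libraries where they do the work, as an engineer would, in place of code of your own. Each camera call takes 0.05 s, during which the arm holds its last target. There are 200 camera calls.

## Working session

There is one attempt and no reset: what is moved stays moved. The work goes in short steps, Python scripts to look and compute and a tool call to move; the robot and the scene stay as the last step left them, time stands still between calls to the robot, and variables do not carry over. Pictures are saved under pics/ and viewed, at most 10 in all, crops included, and the job is handed in when it is done.

Besides the shell and the picture viewer there is one more tool, called in YAML: its name, and indented under it one key for each argument. apply_moves: Moves the arm, as the interface text tells. Its arguments: {"type":"object","properties":{"rows":{"type":"array","items":{"type":"array","items":{"type":"array","items":{"type":"number"}}}},"squeeze":{"type":"number"}},"required":["rows"]}

```bash
mkdir -p pics
cat > h.py <<'E'
import numpy as np,cv2
from cell import ctrl
def cap(n,save=None):
    c=ctrl.capture(n)
    if save: cv2.imwrite('pics/'+save,c['pixels'][:,:,::-1])
    return c
def ray(c,uv):
    R=cv2.Rodrigues(np.array(c['rvec'],float))[0];t=np.array(c['tvec'],float).ravel()
    d=R.T@np.linalg.inv(np.array(c['intrinsics']))@np.array([uv[0],uv[1],1.]);return -R.T@t,d/np.linalg.norm(d)
def plane(c,uv,z):
    o,d=ray(c,uv);return o+d*(z-o[2])/d[2]
def tri(c1,p1,c2,p2):
    A=np.zeros((3,3));b=np.zeros(3)
    L=[ray(c1,p1),ray(c2,p2)]
    for o,d in L:
        P=np.eye(3)-np.outer(d,d);A+=P;b+=P@o
    x=np.linalg.solve(A,b);return x,[np.linalg.norm(np.cross(x-o,d)) for o,d in L]
E
python3 - <<'E'
from h import *
a=cap('side','side0.png');b=cap('top','top0.png')
for c in(a,b):print(ray(c,(256,192)))
print(ctrl.read_state())
E
```

```text
(array([ 0.48576321, -0.53678967,  0.72199019]), array([ 0.10237203,  0.76691532, -0.63353048]))
(array([0.42259613, 0.24756652, 1.17599996]), array([ 0.12845061,  0.01841845, -0.99154486]))
{'t': 0.1, 'joint_positions': array([-1.42929132e+00,  3.81113990e-01,  1.29816675e+00,  1.30192517e-05,
        1.46361556e+00, -2.15296168e-01]), 'joint_velocities': array([ 5.11682820e-05, -1.71876212e-04, -7.55617471e-04,  9.26310850e-04,
        5.95906099e-04, -3.97710551e-04]), 'tau': array([ 4.33739347e-03, -4.38648999e+01, -2.24910057e+01,  7.14420341e-02,
        3.41784081e-02, -7.27502402e-05]), 'tcp_pos': array([ 0.19207205, -0.51512161,  0.25721351]), 'orientation': array([-3.09045051e+00, -5.57260493e-01, -9.58142498e-05]), 'ft_force': array([-0.04599059, -0.16325301, -0.34741306]), 'ft_torque': array([ 0.08601828, -0.007649  , -0.00801912]), 'grasp_force': 0.0, 'gripper_width': 0.9981197733915894}
```

View pics/side0.png

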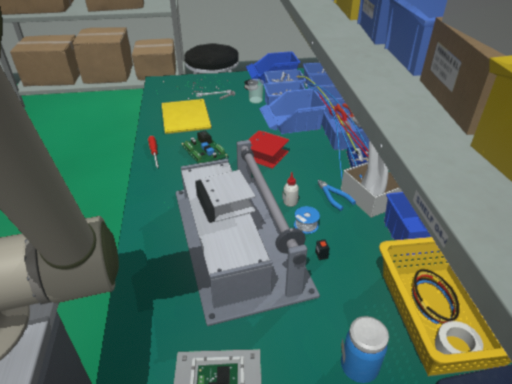

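View pics/top0.png

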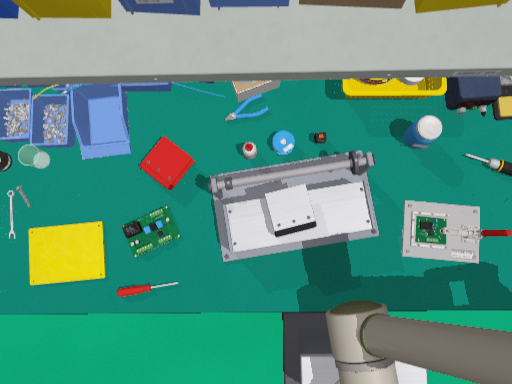

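The top view shows the parked rest at (291,210), with its black crown at (294,228). The red look-alike is at (167,162), the large disc at about (352,163) at the right (-y) end, and the bystanders at (249,150), (283,142) and (320,138). In the side view the rest is at (222,192), its crown at (205,198), and the disc at (283,238).

Things that could be taken for the rest are the grey U with black crown at top (291,210), the red U at (167,162), and the white ledge itself at (300,215). I choose the first and check it in a close crop.

Run:
```python
import cv2,numpy as np
a=cv2.imread('pics/side0.png')[135:315,170:330];b=cv2.imread('pics/top0.png')[140:265,200:390]
a=cv2.resize(a,None,fx=3,fy=3,interpolation=2);b=cv2.resize(b,None,fx=4,fy=4,interpolation=2)
b=cv2.resize(b,(760,500));cv2.imwrite('pics/ca.png',a);cv2.imwrite('pics/cb.png',b);print(a.shape,b.shape)
```

```text
(540, 480, 3) (500, 760, 3)
```

View pics/ca.png

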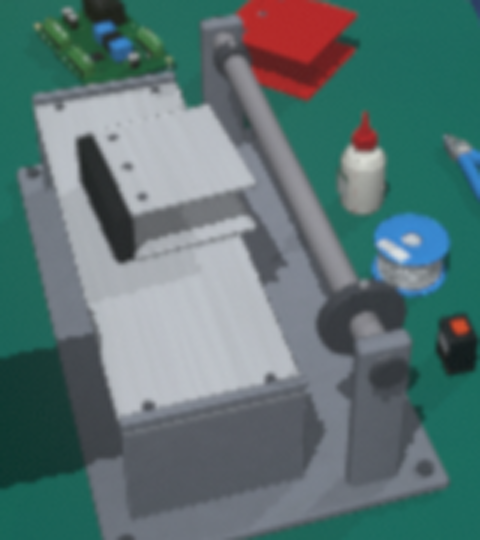

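View pics/cb.png

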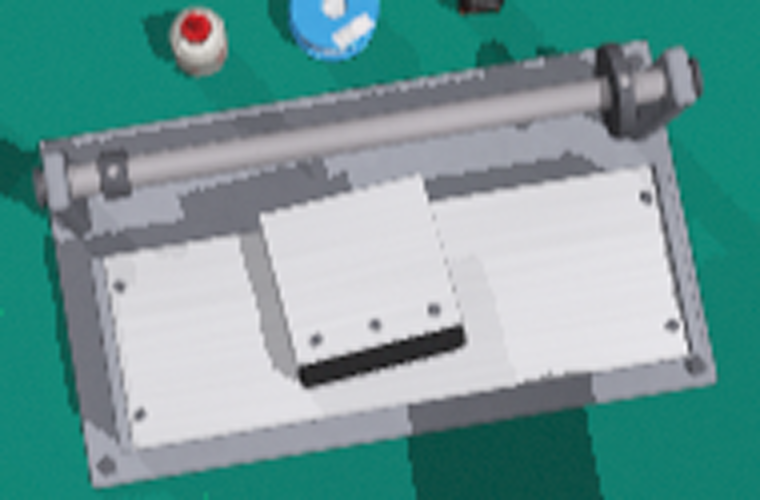

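The crops confirm the choice: grey U, black crown facing the robot, open end towards the bar. It is yawed about 4° to the bar. The disc is at the -y end (crop b (620,90)) and the plain collar at +y (crop b (115,172)).

Run:
```python
from h import *
a=cap('side');b=cap('top')
A=lambda x,y:(x/3+170,y/3+135)
B=lambda x,y:(x/4+200,y/4+140)
P={}
for n,s,t in [('disc',(362,318),(620,90)),('ledge far -y corner',(303,378),(652,168)),
 ('leg end +y',(208,105),(262,215)),('leg end -y',(255,184),(420,177)),
 ('crown junction +y',(92,136),(300,366)),('crown junction -y',(135,211),(464,326)),('screw mid',(127,167),(375,324))]:
    P[n],e=tri(a,A(*s),b,B(*t));print(n,P[n].round(4),np.round(e,4))
pl=plane(b,B(115,172),.125);d=plane(b,B(620,90),.125);print('plain',pl,'disc',d)
u=(pl-d)/np.linalg.norm(pl-d);print('bar dir yaw',np.degrees(np.arctan2(-u[0],u[1])),np.linalg.norm(pl-d))
l1=plane(b,B(105,258),.1);l2=plane(b,B(650,168),.1);print('ledge corners',l1,l2,np.linalg.norm(l1-l2),np.degrees(np.arctan2(-(l1-l2)[0],(l1-l2)[1])))
for q in [(300,368),(464,328),(305,387),(466,345)]:print(plane(b,B(*q),.146))
for q in [(262,215),(420,177)]:print(plane(b,B(*q),.146))
```

```text
disc [0.6277 0.0257 0.1276] [0.0004 0.0004]
ledge far -y corner [0.5847 0.0027 0.1023] [0.0018 0.0018]
leg end +y [0.5517 0.2442 0.146 ] [0.0001 0.0001]
leg end -y [0.5743 0.1498 0.1431] [0.0009 0.0009]
crown junction +y [0.4626 0.2232 0.1416] [0.0004 0.0004]
crown junction -y [0.4869 0.127  0.1476] [0.0027 0.0027]
screw mid [0.4864 0.1788 0.1451] [0.0003 0.0003]
plain [0.58176801 0.33316347 0.125     ] disc [0.62776509 0.02518363 0.125     ]
bar dir yaw 8.49439105486245 0.3113957493289776
ledge corners [0.53183685 0.3415473  0.1       ] [0.5832337  0.00352084 0.1       ] 0.3419115692062881 8.645589693184343
[0.46092059 0.22326967 0.146     ]
[0.48309927 0.12676593 0.146     ]
[0.44982612 0.22054239 0.146     ]
[0.47314607 0.12590212 0.146     ]
[0.55152438 0.24420481 0.146     ]
[0.57294667 0.15008249 0.146     ]
```

apply_moves:
  rows:
    - [[44.2,-56.1,0,0,0,12,0.15],[44.2,-56.1,0,0,0,12,0.15],[44.2,-56.1,0,0,0,12,0.15],[44.2,-56.1,0,0,0,12,0.15],[44.2,-56.1,0,0,0,12,0.15],[44.2,-56.1,0,0,0,12,0.15],[44.2,-56.1,0,0,0,12,0.15],[44.2,-56.1,0,0,0,12,0.15]]

```text
t: 1.2
tcp_pos: [0.345, -0.0374, 0.258]
orientation: [3.133, 0.23, 0.001]
ft_force: [0.7, -1.1, 0.2]
gripper_width: 0.573
grasp_force: 0.0
```

```bash
cat >> h.py <<'E'
from scipy.spatial.transform import Rotation as Ro
Y=np.radians(8.5);ex=np.array([np.cos(Y),np.sin(Y),0]);ey=np.array([-np.sin(Y),np.cos(Y),0]);ez=np.array([0,0,1.])
def F(p):return np.array([p@ex,p@ey,p[2]])
def mv(fx,fy,z,tilt=0,yaw=0):
    s=ctrl.read_state();R=Ro.from_rotvec(s['orientation']);p=fx*ex+fy*ey+z*ez
    T=Ro.from_matrix(np.c_[ex,-ey,-ez])*Ro.from_euler('z',yaw,degrees=True)*Ro.from_euler('y',tilt,degrees=True)
    print('now F',F(s['tcp_pos']).round(4),'t',s['t'],'move cm',(R.inv().apply(p-s['tcp_pos'])*100).round(2),'deg',np.degrees((R.inv()*T).as_rotvec()).round(1))
E
python3 - <<'E'
from h import *
mv(.43,.102,.2,35)
E
```

```text
now F [ 0.3357 -0.0879  0.258 ] t 1.2 move cm [  9.39 -19.01   5.8 ] deg [ 0.1 35.  -0.1]
```

apply_moves:
  rows:
    - [[9.4,-19,5.8,0,35,0,0.15],[9.4,-19,5.8,0,35,0,0.15],[9.4,-19,5.8,0,35,0,0.15],[9.4,-19,5.8,0,35,0,0.15],[9.4,-19,5.8,0,35,0,0.15],[9.4,-19,5.8,0,35,0,0.15],[9.4,-19,5.8,0,35,0,0.15]]

```text
t: 2.08
tcp_pos: [0.4104, 0.1614, 0.2003]
orientation: [-2.947, -0.215, -0.93]
ft_force: [-0.3, 0.4, -0.9]
gripper_width: 0.579
grasp_force: 0.0
```

Run:
```python
from h import *
mv(.43,.102,.14,35);mv(.455,.102,.14,35)
```

```text
now F [0.4298 0.099  0.2003] t 2.075 move cm [-3.45 -0.3   4.95] deg [ 0.1 -0.  -0.1]
now F [0.4298 0.099  0.2003] t 2.075 move cm [-1.4  -0.31  6.39] deg [ 0.1 -0.  -0.1]
```

apply_moves:
  rows:
    - [[-3.4,-0.3,5.0,0,0,0,0.15],[-3.4,-0.3,5.0,0,0,0,0.15],[-1.4,-0.3,6.4,0,0,0,0.15],[-0.6,-0.3,7.0,0,0,0,0.15],[0.1,-0.3,7.4,0,0,0,0.15],[0.7,-0.3,7.9,0,0,0,0.15],[1.4,-0.3,8.3,0,0,0,0.15]]

```text
t: 2.95
tcp_pos: [0.4682, 0.1741, 0.1401]
orientation: [-2.946, -0.217, -0.93]
ft_force: [-1.9, 0.4, 0.6]
gripper_width: 0.575
grasp_force: 1.2
```

Run:
```python
from h import *
mv(.52,.102,.14,35)
a=cap('side')['pixels'][135:315,150:350];b=cap('top')['pixels'][130:265,200:390]
a=cv2.resize(a,(400,360),interpolation=2);b=cv2.resize(b,(400,284),interpolation=2)
b=cv2.copyMakeBorder(b,0,76,0,0,0);cv2.imwrite('pics/p1.png',np.hstack([a,b])[:,:,::-1])
```

```text
now F [0.4888 0.103  0.1401] t 2.95 move cm [2.55 0.1  1.8 ] deg [ 0. -0. -0.]
```

View pics/p1.png

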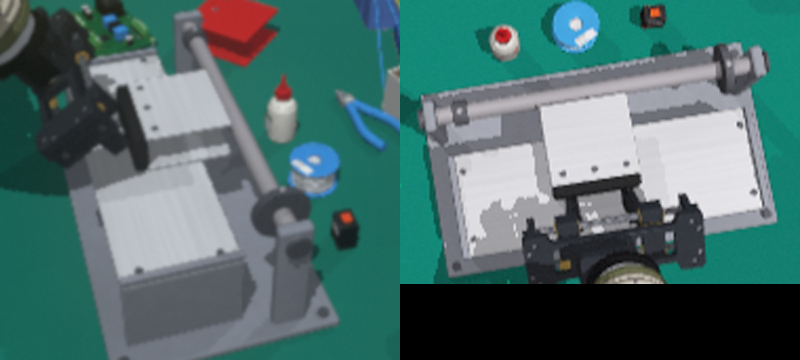

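The fingers have squared the crown to the bar, and the upper leg is about to pass over it (crop (590,100)). I keep pushing.

apply_moves:
  rows:
    - [[0.6,0,0.4,0,0,0,0.15],[1.2,0,0.8,0,0,0,0.15],[1.8,0,1.2,0,0,0,0.15],[2.4,0,1.7,0,0,0,0.15],[3.0,0,2.1,0,0,0,0.15],[3.5,0,2.5,0,0,0,0.15],[4.0,0,2.8,0,0,0,0.15],[4.4,0,3.1,0,0,0,0.15]]

```text
t: 4.05
tcp_pos: [0.5215, 0.1821, 0.1395]
orientation: [-2.947, -0.217, -0.929]
ft_force: [-0.9, -0.1, -1.3]
gripper_width: 0.573
grasp_force: 0.5
```

```bash
cat > v.py <<'E'
from h import *
import sys
def pic(n):
    a=cap('side')['pixels'][135:315,150:350];b=cap('top')['pixels'][130:265,200:390]
    a=cv2.resize(a,(400,360),interpolation=2);b=cv2.resize(b,(400,284),interpolation=2)
    b=cv2.copyMakeBorder(b,0,76,0,0,0);cv2.imwrite('pics/'+n,np.hstack([a,b])[:,:,::-1])
E
python3 - <<'E'
from v import *
mv(.56,.102,.14,35);pic('p2.png')
E
```

```text
now F [0.5427 0.103  0.1395] t 4.05 move cm [1.44 0.1  0.96] deg [ 0.  0. -0.]
```

View pics/p2.png

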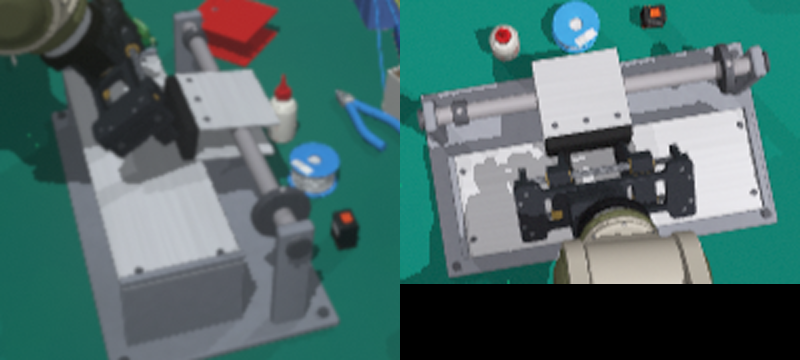

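The rest is astride the bar's height and has not tipped yet: the crown is at about the ledge edge (crop b (590,140)), and its centre of mass is about 13 mm short of the bar. I go on more slowly.

apply_moves:
  rows:
    - [[0.4,0,0.3,0,0,0,0.15],[0.8,0,0.5,0,0,0,0.15],[1.1,0,0.7,0,0,0,0.15],[1.4,0,0.9,0,0,0,0.15],[1.6,0,1.1,0,0,0,0.15],[1.8,0,1.2,0,0,0,0.15],[2.0,0,1.3,0,0,0,0.15],[2.0,0,1.3,0,0,0,0.15]]

```text
t: 5.15
tcp_pos: [0.545, 0.1856, 0.1406]
orientation: [-2.946, -0.218, -0.93]
ft_force: [-1.0, 0.0, 1.5]
gripper_width: 0.577
grasp_force: 0.2
```

Run:
```python
from v import *
mv(.59,.102,.15,35);pic('p3.png')
```

```text
now F [0.5665 0.103  0.1406] t 5.15 move cm [2.46 0.09 0.58] deg [ 0. -0. -0.]
```

View pics/p3.png

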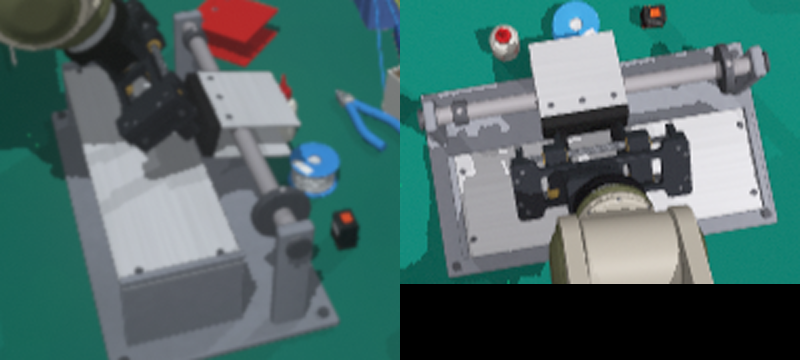

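Run:
```python
from h import *
b=cap('top')
print(F(plane(b,(283,142),.036)),F(plane(b,(249,151),.08)),F(plane(b,(320,138),.038)))
```

```text
[0.72487528 0.0889808  0.036     ] [0.70543651 0.18237383 0.08      ] [ 0.71900192 -0.00973225  0.038     ]
```

The rest is tilting: the crown lifts and shows a wider face at (585,118). The reel and bottle edges are at least 60 mm past the bar, which is clear. I push on forward and slightly up.

apply_moves:
  rows:
    - [[0.5,0,0.1,0,0,0,0.15],[0.9,0,0.1,0,0,0,0.15],[1.3,0,0.2,0,0,0,0.15],[1.7,0,0.2,0,0,0,0.15],[2.1,0,0.3,0,0,0,0.15],[2.1,0,0.3,0,0,0,0.15]]

```text
t: 6.05
tcp_pos: [0.5605, 0.188, 0.1483]
orientation: [-2.951, -0.219, -0.917]
ft_force: [-16.2, -5.2, 5.6]
gripper_width: 0.574
grasp_force: 7.2
```

Run:
```python
from v import *
mv(.59,.102,.15,35);pic('p4.png')
```

```text
now F [0.5821 0.1031 0.1483] t 6.05 move cm [0.75 0.11 0.31] deg [ 0.   0.5 -0. ]
```

View pics/p4.png

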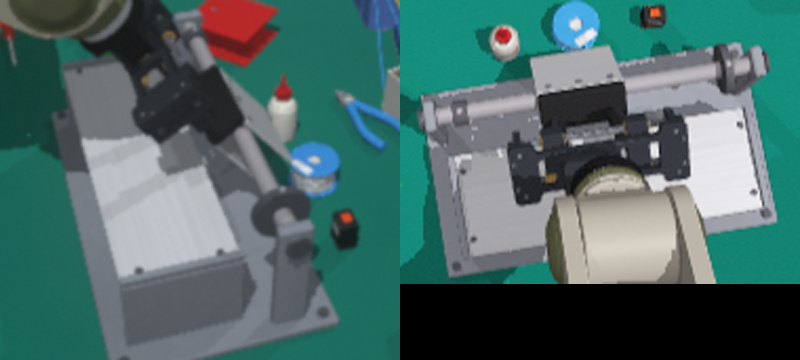

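It is tilted about 45° with the crown pressed forward (17 N), so the fingertips now probably hinder the crown's lower edge from rising. I back off a little to let gravity tip it.

apply_moves:
  rows:
    - [[-0.4,0,-0.3,0,0,0,0.15],[-0.8,0,-0.6,0,0,0,0.15],[-1.2,0,-0.9,0,0,0,0.15],[-1.6,0,-1.1,0,0,0,0.15],[-2.0,0,-1.4,0,0,0,0.15],[-2.0,0,-1.4,0,0,0,0.15]]

```text
t: 6.9
tcp_pos: [0.5391, 0.1847, 0.1501]
orientation: [-2.947, -0.218, -0.929]
ft_force: [0.8, 0.4, -0.2]
gripper_width: 0.578
grasp_force: 0.0
```

Run:
```python
from v import *
mv(.59,.102,.15,35);pic('p5.png')
```

```text
now F [0.5604 0.103  0.1501] t 6.9 move cm [2.42 0.1  1.7 ] deg [ 0.  0. -0.]
```

View pics/p5.png

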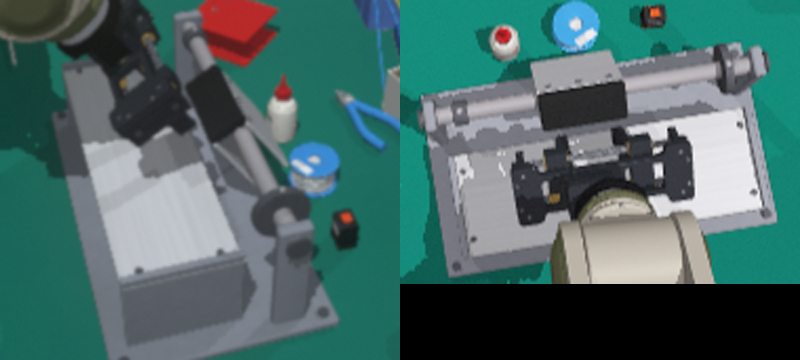

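The rest is stuck by friction at a steep tilt. It hangs on the bar by itself, with the crown seen at crop b (585,105) and the shaded leg at (580,68) still visible. I put the fingertips under the crown's lower edge and sweep up and forward around the bar.

apply_moves:
  rows:
    - [[-1.0,0,-0.7,0,0,0,0.15],[-2.2,0,1.1,0,0,0,0.15],[-0.9,0,2.0,0,0,0,0.15],[-0.4,0,1.9,0,0,0,0.15],[0.2,0,1.6,0,0,0,0.15],[0.7,0,1.3,0,0,0,0.15],[1.1,0,1.0,0,0,0,0.15],[1.1,0,1.0,0,0,0,0.15]]

```text
t: 8.0
tcp_pos: [0.5538, 0.187, 0.1488]
orientation: [-2.946, -0.218, -0.93]
ft_force: [-4.2, 0.5, 1.3]
gripper_width: 0.575
grasp_force: 1.6
```

```bash
cat >> v.py <<'E'
def crown(tag=''):
    # contour of the black rubber in the top view, kept to the strip round the bar
    c=cap('top');im=c['pixels'];g=im.max(2)
    m=((g<60)*255).astype(np.uint8);k=np.zeros_like(m);k[155:215,225:345]=1
    m=cv2.morphologyEx(m*k,cv2.MORPH_OPEN,np.ones((3,3)))
    n,l,s,q=cv2.connectedComponentsWithStats(m)
    for i in range(1,n):
        if s[i,4]>80:
            w=cv2.minAreaRect(cv2.findContours((l==i).astype(np.uint8),0,2)[0][0])
            print(tag,'blob',s[i],'rect',np.round(w[0],1),np.round(w[1],1),round(w[2],1),'F@.151',F(plane(c,w[0],.151)).round(3))
    u,v=[int(x) for x in (293,180)]
    print('column',im[150:215:3,293].mean(1).astype(int))
E
python3 - <<'E'
from v import *
print(ctrl.read_state()['ft_force'].round(1));mv(.56,.102,.15,35);crown()
E
```

```text
[-4.2  0.5  1.3]
now F [0.5753 0.1031 0.1488] t 8.0 move cm [-1.18  0.11 -0.98] deg [ 0. -0. -0.]
 blob [265 165  43  33 864] rect [286.5 180.6] [27.7 41.6] 81.4 F@.151 [0.604 0.106 0.151]
 blob [269 201  51  14 438] rect [294.  207.5] [13. 50.] 90.0 F@.151 [0.538 0.099 0.151]
column [ 90  86  89  89 140 102  42  46  42  46  45  44 166 110 114 104 133  43
  38  44  28  17]
```

apply_moves:
  rows:
    - [[0.5,0,-0.1,0,0,0,0.15],[1.0,0,-0.2,0,0,0,0.15],[1.0,0,-0.2,0,0,0,0.15],[0.2,0,-0.8,0,0,0,0.15],[-0.8,0,-1.5,0,0,0,0.15],[-3,0,-3,0,0,0,0.15],[-5.0,0,-4.4,0,0,0,0.15],[-5.0,0,-4.4,0,0,0,0.15]]

```text
t: 9.05
tcp_pos: [0.4869, 0.1771, 0.1555]
orientation: [-2.947, -0.218, -0.928]
ft_force: [0.7, 0.5, -0.7]
gripper_width: 0.575
grasp_force: 0.0
```

Run:
```python
from v import *
mv(.56,.102,.15,35);crown()
c=cap('top')
for fx in(-.023,.023):
  for fy in(-.05,.05):
    p=(.6246+fx)*ex+(.103+fy)*ey+.151*ez
    print(cv2.projectPoints(p[None],np.array(c['rvec'],float),np.array(c['tvec'],float),np.array(c['intrinsics'],float),None)[0].ravel().round(1))
a=cap('side')['pixels'][135:315,150:350];b=c['pixels'][130:265,200:390]
a=cv2.resize(a,(400,360),interpolation=2);b=cv2.resize(b,(400,284),interpolation=2)
b=cv2.copyMakeBorder(b,0,76,0,0,0);cv2.imwrite('pics/p6.png',np.hstack([a,b])[:,:,::-1])
```

```text
now F [0.5077 0.1032 0.1555] t 9.05 move cm [3.97 0.11 3.45] deg [ 0.  0. -0.]
 blob [265 162  42  23 738] rect [285.6 173.3] [18.5 41.3] 81.3 F@.151 [0.622 0.105 0.151]
column [ 85  87  86  85 127  45  44  44  46  44  40 120 153 106 129 213 211 212
 211 217 161 162]
[308.7 178. ]
[267.  184.7]
[305.3 159.1]
[263.9 165.9]
```

The black crown measures (285.6,173.3), 18.5x41.3 px, against a prediction of (286,172) for a rest hanging upright, so it hangs astride. Next I work out the approach on its +y side.

Run:
```python
from h import *
s=ctrl.read_state();print(s['joint_positions'].round(2))
b=cap('top')
for h in(.2,.4,.6):print(h,plane(b,(280,80),h).round(3))
mv(.45,.15,.25,0,0);mv(.6235,.195,.25,0,90);mv(.6235,.195,.25,0,-90)
```

```text
[0.11 0.3  1.93 0.07 0.29 1.47]
0.2 [0.812 0.207 0.2  ]
0.4 [0.732 0.215 0.4  ]
0.6 [0.652 0.223 0.6  ]
now F [0.5101 0.1029 0.1558] t 9.25 move cm [  0.49  -4.7  -11.17] deg [  0.  -35.1  -0.1]
now F [0.5101 0.1029 0.1558] t 9.25 move cm [14.69 -9.22 -1.21] deg [-27.4 -27.5  86.9]
now F [0.5101 0.1029 0.1558] t 9.25 move cm [14.69 -9.22 -1.21] deg [ 27.5 -27.4 -87. ]
```

View pics/p6.png

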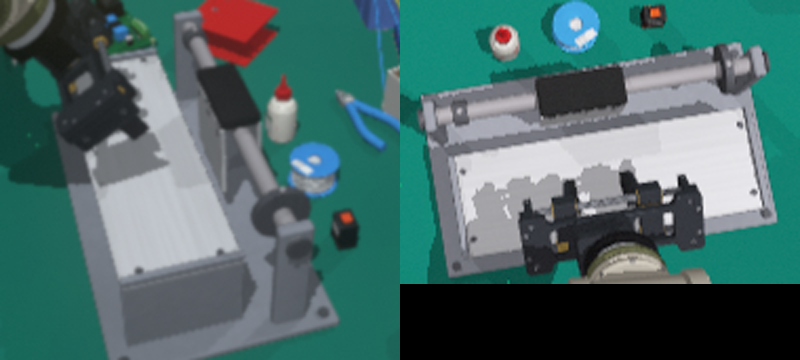

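The picture confirms it: the rest hangs upright astride the bar, crown on top at crop b (582,90), legs down both sides, bystanders untouched. I keep the tool tilt, shut the jaws, go to the +y side just above the bar and push the crown's end face.

apply_moves:
  rows:
    - [[3.1,0,-4.4,0,0,0,-1],[3.1,-4,-4.4,0,0,0,-1],[3.1,-9.2,-4.4,0,0,0,-1],[7.5,-9.2,-1.5,0,0,0,-1],[11.6,-9.2,1.5,0,0,0,-1],[11.6,-9.2,1.5,0,0,0,-1],[11.6,-9.2,1.5,0,0,0,-1]]

```text
t: 10.12
tcp_pos: [0.5771, 0.2833, 0.2091]
orientation: [-2.948, -0.217, -0.927]
ft_force: [-0.9, -0.3, -1.1]
gripper_width: 0.002
grasp_force: 0.0
```

Run:
```python
from v import *
mv(.6136,.195,.1575,35);mv(.6136,.175,.1575,35);crown()
```

```text
now F [0.6126 0.1949 0.2091] t 10.125 move cm [-2.87 -0.01  4.29] deg [ 0.   0.1 -0.1]
now F [0.6126 0.1949 0.2091] t 10.125 move cm [-2.87  1.99  4.29] deg [ 0.   0.1 -0.1]
 blob [265 162  42  19 552] rect [285.5 172.7] [17.7 41.3] 81.9 F@.151 [0.623 0.105 0.151]
 blob [233 173  29   9 131] rect [246.8 176.7] [ 6.6 28.6] 81.9 F@.151 [0.628 0.197 0.151]
 blob [225 184  43  28 526] rect [243.8 196. ] [22.6 43.2] 76.3 F@.151 [0.584 0.212 0.151]
column [ 86  84  86  87 126  43  44  44  44  45  57  55  61  58  59  59  91  58
  56 215 223 223]
```

apply_moves:
  rows:
    - [[-1.5,0,2.2,0,0,0,-1],[-2.9,0,4.3,0,0,0,-1],[-2.9,0,4.3,0,0,0,-1],[-2.9,1.0,4.3,0,0,0,-1],[-2.9,1.8,4.3,0,0,0,-1],[-2.9,2.6,4.3,0,0,0,-1],[-2.9,3.3,4.3,0,0,0,-1],[-2.9,4.0,4.3,0,0,0,-1]]

```text
t: 11.18
tcp_pos: [0.5844, 0.2437, 0.1584]
orientation: [-2.946, -0.217, -0.93]
ft_force: [-0.9, 2.9, 1.9]
gripper_width: 0.003
grasp_force: 1.7
```

Run:
```python
from v import *
mv(.6136,.055,.1575,35);crown()
```

```text
now F [0.614  0.1546 0.1584] t 11.175 move cm [-0.07  9.96  0.05] deg [ 0.  -0.1 -0.1]
 blob [259 159  54  22 696] rect [284.7 171.4] [17.8 53.6] 80.5 F@.151 [0.626 0.106 0.151]
 blob [229 184  56  31 602] rect [254.1 198.1] [21.1 57.2] 71.0 F@.151 [0.575 0.188 0.151]
column [ 84  85  87  88  44  46  45  45  45  92  76  45  72 107 130 136  46  56
 125 151 206 159]
```

apply_moves:
  rows:
    - [[0,0.9,0,0,0,0,-1],[0,1.8,0,0,0,0,-1],[0,2.7,0,0,0,0,-1],[0,3.6,0,0,0,0,-1],[0,4.5,0,0,0,0,-1],[0,5.4,0,0,0,0,-1],[0,6.3,0,0,0,0,-1],[0,7.2,0,0,0,0,-1]]

```text
t: 12.22
tcp_pos: [0.5949, 0.1722, 0.1581]
orientation: [-2.946, -0.217, -0.93]
ft_force: [-1.1, 3.3, 3.2]
gripper_width: -0.001
grasp_force: 1.8
```

Run:
```python
from v import *
mv(.6136,.055,.1575,35);crown()
```

```text
now F [0.6138 0.0823 0.1581] t 12.225 move cm [-0.05  2.73  0.04] deg [ 0. -0. -0.]
 blob [289 155  54  21 679] rect [315.1 164.6] [17.7 53.4] 86.2 F@.151 [0.631 0.032 0.151]
 blob [260 179  57  32 673] rect [286.2 193. ] [20.3 57.9] 66.3 F@.151 [0.575 0.112 0.151]
column [ 89  90  57  55 108 120 106  36  45  60  60  48  40  48  48  20  24  70
 109 160 172 181]
```

apply_moves:
  rows:
    - [[0,0.6,0,0,0,0,-1],[0,1.1,0,0,0,0,-1],[0,1.5,0,0,0,0,-1],[0,1.9,0,0,0,0,-1],[0,2.2,0,0,0,0,-1],[0,2.4,0,0,0,0,-1],[0,2.6,0,0,0,0,-1]]

```text
t: 13.15
tcp_pos: [0.5985, 0.1469, 0.1578]
orientation: [-2.947, -0.218, -0.929]
ft_force: [-0.2, 2.2, -0.4]
gripper_width: 0.006
grasp_force: 1.0
```

apply_moves:
  rows:
    - [[0,0.2,0,0,0,0,-1],[0,0.4,0,0,0,0,-1],[0,0.6,0,0,0,0,-1]]

```text
t: 13.52
tcp_pos: [0.5987, 0.1449, 0.1585]
orientation: [-2.941, -0.22, -0.927]
ft_force: [-2.7, 40.5, 4.7]
gripper_width: -0.001
grasp_force: 20.2
```

It is butted: it stopped with the force rising, at the predicted place. I back off sideways, then up and away.

apply_moves:
  rows:
    - [[0,-0.4,0,0,0,0,-1],[0,-1.2,0,0,0,0,-1],[0,-3,0,0,0,0,-1],[2.9,-3,-4.1,0,0,0,-1],[2.9,-3,-4.1,0,0,0,-1],[-9,-3,-12,0,0,0,-1],[-9,-3,-12,0,0,0,-1],[-9,-3,-12,0,0,0,-1]]

```text
t: 14.52
tcp_pos: [0.4506, 0.1494, 0.2034]
orientation: [-2.948, -0.217, -0.925]
ft_force: [1.3, -0.5, 0.7]
gripper_width: 0.003
grasp_force: 0.0
```

Run:
```python
from v import *
mv(.6136,.055,.1575,35)
c=cap('top');im=c['pixels'];g=im.max(2)
m=((g<70)*255).astype(np.uint8);k=np.zeros_like(m);k[145:200,280:375]=1
n,l,s,q=cv2.connectedComponentsWithStats(m*k)
for i in range(1,n):
    if s[i,4]>40:
        w=cv2.minAreaRect(cv2.findContours((l==i).astype(np.uint8),0,2)[0][0]);print(s[i],w,F(plane(c,w[0],.151)).round(4))
def pj(x,y,z):
    p=x*ex+y*ey+z*ez;return cv2.projectPoints(p[None],np.array(c['rvec'],float),np.array(c['tvec'],float),np.array(c['intrinsics'],float),None)[0].ravel()
print('pred centre',pj(.6246,-.0127,.151),'disc face top',pj(.6246,-.0627,.151))
# brightness along the bar axis at crown-top height
for y in np.arange(.06,-.09,-.005):
    u,v=pj(.6246,y,.151).round().astype(int);print(round(y,3),im[v,u].mean().astype(int),end='; ')
```

```text
now F [0.4677 0.0812 0.2034] t 14.525 move cm [ 9.36  2.6  12.1 ] deg [ 0.   0.2 -0.1]
[309 151  46  27 823] ((331.6097717285156, 163.98779296875), (22.859329223632812, 44.72477340698242), 83.6598129272461) [ 0.6259 -0.0064  0.151 ]
pred centre [334.31346642 164.08654653] disc face top [355.07992805 160.71262605]
0.06 180; 0.055 183; 0.05 176; 0.045 129; 0.04 35; 0.035 44; 0.03 42; 0.025 43; 0.02 45; 0.015 43; 0.01 43; 0.005 45; 0.0 42; -0.005 46; -0.01 42; -0.015 43; -0.02 44; -0.025 43; -0.03 42; -0.035 47; -0.04 46; -0.045 45; -0.05 46; -0.055 43; -0.06 78; -0.065 164; -0.07 139; -0.075 170; -0.08 177; -0.085 172;
```

Run:
```python
from h import *
im=cap('top')['pixels'].mean(2).astype(int);o=cv2.imread('pics/top0.png').mean(2).astype(int)
for v in range(150,182,3):print(v,'now',im[v,342:366],'was',o[v,346:366])
s=cap('side','fs.png')['pixels'].mean(2).astype(int)
for v in range(212,260,4):print(v,s[v,248:312:2])
```

```text
150 now [ 90  85  81  80  78  64  69  83  86  88  86  87  90  96  98 112 143 143
 131 130  93  93  93  91] was [ 91  90  92  90  86  85  86  88  87  94  99 112 140 143 129 128  92  93
  92  89]
153 now [ 42  44  44  43  44  42  44  41  37  44  80  89  87  91 153 146 135 135
 156 168 128  89  91  89] was [160 167 141  43  42  48  79  87  85  92 152 145 134 135 153 168 126  89
  92  87]
156 now [ 45  45  45  43  47  43  43  45  42  33  44  91  97  98  97  86 106 106
 131 141 126  86  82  85] was [111 110  97  43  43  43  45  91  98  97  97  86 106 106 130 140 125  85
  82  85]
159 now [ 45  43  42  45  45  44  44  43  47  43  32  46 104 158 170 130 137 156
 166 167 169 171 172 173] was [115 117 101  84  85  91  44  46 104 157 169 128 137 156 164 166 168 170
 172 172]
162 now [ 45  44  46  48  46  44  44  46  44  44  41  38  68 109 108 107 137 174
 174 180 179 178 176 175] was [174 176 176 176 124 124  87  45  68 109 106 107 136 173 174 178 177 176
 175 174]
165 now [ 45  42  45  43  44  46  46  46  45  46  46  39  42 102 102 103 110 129
 123 116 109  96  85  69] was [176 174 172 170 12
[... 1928 characters left out ...]
  60  58  61  74  77  78]
240 [177 176 177 174 175 176 169 134 120 114 114 115 115 111  73  66  61  60
  61  62  99 129 132 109  67  58  59  59  61  77  79  79]
244 [179 177 177 176 174 177 175 169 131 111 114 114 116 110  66  61  60  60
  60  76 122 138 148 147 128  76  68  79  89  81  79  79]
248 [178 180 177 178 176 175 176 176 157 126 105 115 115 115 101  64  61  60
  59  59  92 127 132 136 137 139 140 139 138 116  80  77]
252 [191 181 179 178 179 176 175 176 176 158 133 112 116 115 115 105  83  68
  63  62  80 122 126 118 110 105 100  95  96  82  76  79]
256 [192 190 180 179 178 178 175 176 178 176 136 132 110 115 115 115 131  92
  83  82  82  99  97  86  75  67  61  59  61  67  76  75]
```

The rest's crown now runs on dark right into the disc, with no bright bar pixels between them (row 162, columns 342–354), and it stays upright with the robot clear.

```bash
python3 -c "
from cell import ctrl
print(ctrl.hand_in())"
```

```text
the job is handed in; nothing more can be done
None
```

The job is handed in: the hand rest hangs astride the bar, legs down, pushed up against the large disc collar with no gap visible; I saw no sign of the bottle, reel or relay moving, though I last viewed them just before the push along the bar.

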